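# Shim the roller clamp and hold it shut

### The arm

A 7-joint arm with a two-finger parallel gripper is mounted at the origin on the work surface. World frame = base frame: x ahead of the robot, y to its left, z up, the work surface at z = 0. Lengths are in m, angles in rad, forces in N, time in s.
With the tool pointing down it reaches from about 0.4 to 0.85 m from the base axis. Payload 10.4 kg.
Tool frame: the origin (TCP) lies between the finger pads; the fingertips stand 11 mm ahead of it and the grasp point (between the pads) lies 8 mm behind it (tip_reach is the distance from the TCP to the fingertips, in m); z points along the fingers, y is the line along which they close (so a half turn about z gives the same grasp; the last joint's range is limited). The gripper opens to 85 mm and grips with 20 to 120 N. Pads are 22 mm wide; open, the fingers measure 114 mm over their backs; the gripper's body (76 mm by 85 mm) begins 54 mm behind the grasp point. The pads swing forward as they close: fully open they stand 13 mm farther back than shut.
Start: joints at [-1.19, 0.332, -0.065, 1.46, 0.022, 1.35, -0.088], TCP at [0.246, 0.575, 0.242] pointing down, gripper open.
Joint ranges: [-2.6, 2.6], [-0.5, 2.12], [-1.47, 1.34], [0.16, 2.42], [-1.27, 4.41], [0.06, 2.06], [-2.6, 2.6]. Speed limits (rad/s): [2.22, 2.22, 2.79, 2.79, 3.14, 3.14, 3.14].

### API

Orientations are given as a unit quaternion [x, y, z, w].
In Python, from workcell import * gives the robot as it stands.
- The arm moves only by the shell command python3 -m inch 'ROWS' [OPENING] [FORCE]. ROWS is JSON, a list of rows, each an object with "slide": the shift along the world's x, y, z in m, a list of three; "yaw": the turn about the world's z in rad. A call has 1 to 20 rows; each row is the pose to reach, as a shift and turn from the pose commanded when the call began; what a row does not reach only later rows make up. A row lasts 1/12 s, in which the tool goes at most 41.7 mm and 7.16 degrees, less where a joint would pass 70% of its speed; a pose out of reach is approached as far as the arm can. A call with a gripper value outside its range is refused whole. OPENING is the closure in counts, from 0 (fully open) to 255 (shut), set as the call begins (- or left out, the last holds). The fingers move at their own pace and stop on an object; FORCE is the grip in N (left out, the last holds). Time passes only in rows, so rows that repeat a pose let the fingers close. It gives the time, the measured TCP pose, the force, the opening and the grip force at its end, in the units of the state.
- get_obs(): the state, without advancing time (a new reading comes with each control period).
- camera(name): name is "scene" or "top"; returns a dict with "frame" (420x560x3 uint8, red, green, blue), "fx", "fy", "cx", "cy" (pixels), "extrinsics" (4x4, takes a point from world to camera coordinates). Camera axes: x right, y down, z forward; pixel columns grow to the right and rows downward; lengths in m; the calibration is good to about 2 mm. A picture is of the moment at which its call begins. There is no depth.
- hand_in(): hands the job in; it is judged then, once.
The state is a dict: "clock": time; "joint_pos": joint angles; "joint_velocities": joint speeds; "tau": joint torques, N m; "position": TCP position; "ee_rot": TCP orientation; "ft_force": force on the tool from outside, world axes, zero at the start; "torque": the same for the moment, N m; "grip_width": opening from 0.0 (shut) to 1.0 (fully open); "grasp_force": force on a finger pad.
Only numpy, scipy, OpenCV 4.12 (cv2) and the standard library are available. Lean on these libraries where they do the work, as an engineer would, in place of code of your own. Each camera call takes 0.05 s, during which the arm holds its last target. There are 200 camera calls.

### The job

The blue roller clamp has to be packed out: lay brass shims flat into its pocket, one at a time, until the gap under the lever is just filled, two or three of them, as you find by feel. Then swing the red-handled lever down onto the stack, where it must come to rest level with the yellow mark (lower means a shim too few, higher one too many), and finish while still holding the handle and pressing the lever firmly down on the stack with about 10 N, since it springs open when let go. Leave the other things on the bench where they are.

Things in the scene. Friction and masses are not known exactly. Their poses are not given: they have to be found in the camera images.
- bracket: blue clamp bracket, bolted down. Origin on the bench below the centre of its pocket, z up. Base plate 12 mm thick, x -42 to 42, y -87 to 147 mm. Pocket open at the top, inside 44 mm (x) by 60 mm (y), rim at z = 50 mm: walls at both y ends (8 mm thick), 6 mm thick corner returns on the x sides, leaving in each x side a slot 38 mm wide, open down to the base plate, for gripper fingers.
- pocket_mouth (a point): middle of the pocket's mouth, at (0, 0, 50) mm in the bracket's frame. At the pocket's bottom lies a fixed round seat 36 mm across, whose height is not known beforehand (feel it or look): its top is either 18 or 28 mm above the bench, so that three or two shims fill the gap. The top of the right stack is 48 mm above the bench, 2 mm below the mouth.
- hinge (a point): middle of the lever's hinge pin, at (0, 105, 75) mm in the bracket's frame; the pin runs along the bracket's x. Beside the lever stand two lugs, up to 92 mm height, x 14 to 22 mm to either side, y 89 to 121 mm.
- lever (a joint): angle of the steel clamp lever (bar 24 x 14 mm, 157 mm from hinge to end): 0 is level, along the bracket's -y over the pocket, on a right stack; grows as it opens upward to 1.75 (just past upright, leaning to the bracket's +y). A spring opens it (about 3 N at the handle when level). One shim too few: it sinks to about -0.1; one too many: stops at about +0.1. Lower stop -0.16.
- clamp_pad (a point): black round pad under the lever, a roll 24 mm thick and 30 mm long, parallel to the hinge pin; this point lies on its axis, 105 mm from the hinge along the lever and 15 mm below the lever's middle line. It presses on the middle of the stack.
- handle_grip (a point): point on the axis of the red round handle bar at the lever's end: 14 mm thick, parallel to the hinge pin, 150 mm from the hinge axis on the lever's middle line, free from 12 to 105 mm out from the lever's middle plane to the bracket's -x. This point is 65 mm out: pinch the bar here from above, fingers closing along the bracket's y; it can turn between them. 75 mm above the bench when level.
- level_mark (a point): middle of the yellow band on a 12 mm wide, 82 mm high post beside the lever's end, at (24, -72, 75) mm in the bracket's frame: the height of the lever's middle line when level.
- mat: black rubber mat 250 x 250 mm, 4 mm thick, fixed; the shims lie on it. Origin at its underside's centre.
- shim0: one of four alike brass shim plates, 40 mm (x) by 56 mm (y), 10 mm thick, about 160 g, lying flat; origin at the centre of its underside. Grip it across its 40 mm (x) sides; in the pocket its x and y lie along the bracket's, either way round.
- shim1: one of four alike brass shim plates, 40 mm (x) by 56 mm (y), 10 mm thick, about 160 g, lying flat; origin at the centre of its underside. Grip it across its 40 mm (x) sides; in the pocket its x and y lie along the bracket's, either way round.
- shim2: one of four alike brass shim plates, 40 mm (x) by 56 mm (y), 10 mm thick, about 160 g, lying flat; origin at the centre of its underside. Grip it across its 40 mm (x) sides; in the pocket its x and y lie along the bracket's, either way round.
- shim3: one of four alike brass shim plates, 40 mm (x) by 56 mm (y), 10 mm thick, about 160 g, lying flat; origin at the centre of its underside. Grip it across its 40 mm (x) sides; in the pocket its x and y lie along the bracket's, either way round.
- bolt: hex bolt standing on its head in the middle of the shim mat, 22 mm wide, 33 mm high; origin at its underside; not part of the job, leave it alone.
- tape: cardboard roll core lying flat, 96 mm across, 48 mm high; origin at its underside; not part of the job, leave it alone.
- wrench: steel wrench lying on the bench at the left; origin at its underside; not part of the job, leave it alone.
- can: green can, 60 mm across, 90 mm high; origin at its underside; not part of the job, leave it alone.
- carton: small cardboard box 90 x 60 x 50 mm; origin at its underside; not part of the job, leave it alone.
Mind the look-alikes: they are no part of the job. Leave any green or turquoise look-alike of the shim1 alone.

How it is judged:
On the way:
1. a first shim lies flat in the pocket, let go, with the lever still open (value of joint lever above 1 rad and ((x of shim0 in the frame of bracket between -0.005 and 0.005 m and y of shim0 in the frame of bracket between -0.005 and 0.005 m and z of shim0 in the frame of bracket between 0.015 and 0.032 m and angle between shim0's own z axis and vertical below 0.07 rad and contact force between the fingers and shim0 below 0.1 N) or (x of shim1 in the frame of bracket between -0.005 and 0.005 m and y of shim1 in the frame of bracket between -0.005 and 0.005 m and z of shim1 in the frame of bracket between 0.015 and 0.032 m and angle between shim1's own z axis and vertical below 0.07 rad and contact force between the fingers and shim1 below 0.1 N) or (x of shim2 in the frame of bracket between -0.005 and 0.005 m and y of shim2 in the frame of bracket between -0.005 and 0.005 m and z of shim2 in the frame of bracket between 0.015 and 0.032 m and angle between shim2's own z axis and vertical below 0.07 rad and contact force between the fingers and shim2 below 0.1 N) or (x of shim3 in the frame of bracket between -0.005 and 0.005 m and y of shim3 in the frame of bracket between -0.005 and 0.005 m and z of shim3 in the frame of bracket between 0.015 and 0.032 m and angle between shim3's own z axis and vertical below 0.07 rad and contact force between the fingers and shim3 below 0.1 N))), for 0.2 s.
At the end, for the whole second after the job is handed in: The lever is at rest level within 0.04 rad, it presses with more than 4 N on the top shim of a stack that lies flat (within 0.07 rad) in the pocket, centred within 5 mm, the top shim's underside 34.5 to 41 mm above the bench, and the fingers are still on the lever with more than 2 N (value of joint lever between -0.04 and 0.04 rad and velocity of joint lever between -0.05 and 0.05 rad/s and ((contact force between lever and shim0 above 4 N and x of shim0 in the frame of bracket between -0.005 and 0.005 m and y of shim0 in the frame of bracket between -0.005 and 0.005 m and z of shim0 in the frame of bracket between 0.0345 and 0.041 m and angle between shim0's own z axis and vertical below 0.07 rad) or (contact force between lever and shim1 above 4 N and x of shim1 in the frame of bracket between -0.005 and 0.005 m and y of shim1 in the frame of bracket between -0.005 and 0.005 m and z of shim1 in the frame of bracket between 0.0345 and 0.041 m and angle between shim1's own z axis and vertical below 0.07 rad) or (contact force between lever and shim2 above 4 N and x of shim2 in the frame of bracket between -0.005 and 0.005 m and y of shim2 in the frame of bracket between -0.005 and 0.005 m and z of shim2 in the frame of bracket between 0.0345 and 0.041 m and angle between shim2's own z axis and vertical below 0.07 rad) or (contact force between lever and shim3 above 4 N and x of shim3 in the frame of bracket between -0.005 and 0.005 m and y of shim3 in the frame of bracket between -0.005 and 0.005 m and z of shim3 in the frame of bracket between 0.0345 and 0.041 m and angle between shim3's own z axis and vertical below 0.07 rad)) and contact force between the fingers and lever above 2 N); the arm keeps its last pose, push and grip.
It fails at once if a bystander is shifted by more than 30 mm (distance of any of bolt, tape, wrench, can, carton from where it was at the start of the episode above 0.03 m).
It also fails if it takes over 72 s, if anything falls off the work surface, if the arm or the gripper's body presses on something with over 40 N, if the wrist force passes 120 N, or if a joint passes its speed limit or range.

## Working session

There is one attempt and no reset: what is moved stays moved. The work goes in short steps, Python scripts to look and compute and a shell command to move; the robot and the scene stay as the last step left them, time stands still between calls to the robot, and variables do not carry over. Pictures are saved under pics/ and viewed, at most 10 in all, crops included, and the job is handed in when it is done.

```bash
ls; mkdir -p pics; python3 - <<'E'
from workcell import *
import cv2,numpy as np
o=get_obs();print(o)
for n in("scene","top"):
    c=camera(n);np.savez(f"pics/{n}0.npz",**c)
    cv2.imwrite(f"pics/{n}0.png",cv2.resize(c["frame"][:,:,::-1],(800,600),interpolation=cv2.INTER_CUBIC))
    print(n,c["fx"],c["fy"],c["cx"],c["cy"],np.round(c["extrinsics"],4).tolist())
E
```

```text
pics
{'clock': 0.0, 'joint_pos': array([-1.18959635,  0.33285032, -0.06469426,  1.46094115,  0.02164885,
        1.34990482, -0.08850633]), 'joint_velocities': array([ 0.00050087,  0.00016168, -0.00060399, -0.00126332, -0.00080768,
       -0.00072641, -0.00012963]), 'tau': array([-5.04532400e-04, -6.25450802e+01,  4.86546883e-02, -3.91612244e+01,
        1.61372276e-02,  9.95133334e-03,  7.16555263e-06]), 'position': array([0.24545291, 0.57439363, 0.24152946]), 'ee_rot': array([ 2.00521260e-01,  9.79689098e-01, -6.98507032e-04, -8.39943356e-05]), 'ft_force': array([-1.11277245,  0.01329995,  0.14951962]), 'torque': array([-0.03157931, -0.05563124,  0.06144716]), 'grasp_force': 0.0, 'grip_width': 0.9988980027363342}
scene 381.7293604280355 381.7293604280355 278.14762507799213 207.87021064780134 [[-0.8411, 0.541, -0.0018, 0.4849], [0.4127, 0.6394, -0.6487, -0.168], [-0.3497, -0.5463, -0.761, 1.3956], [0.0, 0.0, 0.0, 1.0]]
top 412.3622131124998 412.3622131124998 284.2297959011392 207.5240563095953 [[-0.0457, -0.9989, 0.0061, 0.009], [-0.9761, 0.0434, -0.2129, 0.5541], [0.2124, -0.0156, -0.9771, 0.9071], [0.0, 0.0, 0.0, 1.0]]
```

View pics/scene0.png

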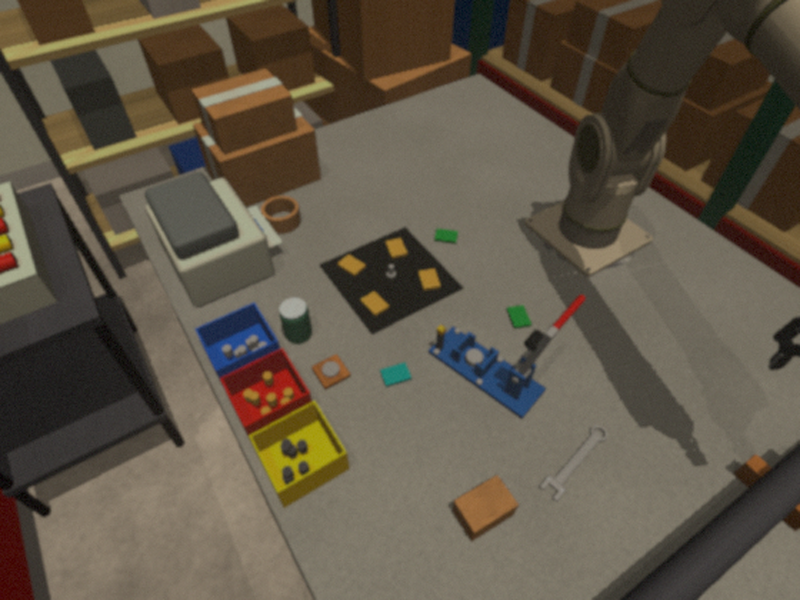

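View pics/top0.png

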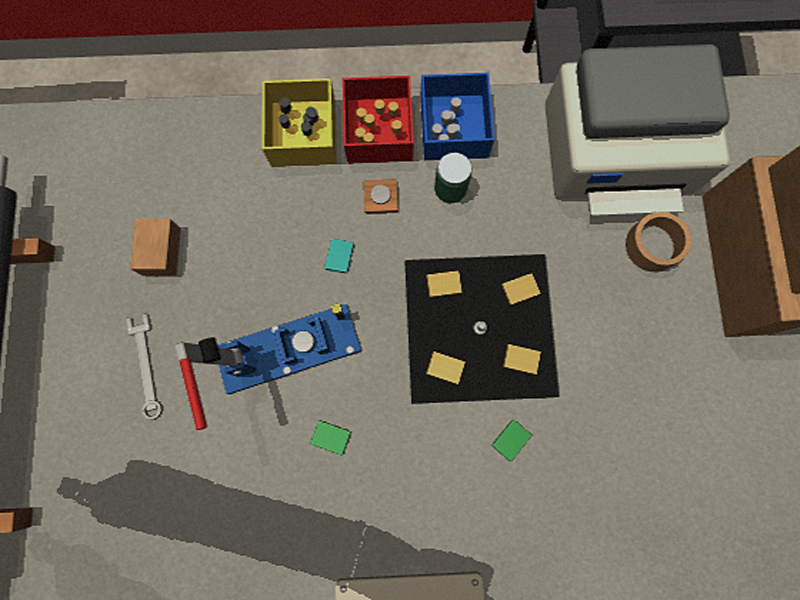

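The scene picture shows the bracket at about (490,370) with the lever open and the wrench at (575,460). In the top picture four brass plates lie on the black mat at (444,284), (521,289), (445,368) and (523,360), with the bolt at (480,328). The bracket is at (290,348), with its post at (340,310) and the red handle at (193,392).

The look-alikes are turquoise (339,255), green (330,437) and green (512,440). They are the wrong colour and lie off the mat, so the brass four are the shims.

```bash
cat > h.py <<'E'
import cv2,numpy as np
def load(n):
    c=np.load(n); return {k:c[k] for k in c}
def cam(c):
    E=c["extrinsics"];return E[:3,:3],E[:3,3]
def ray(c,u,v):
    R,t=cam(c);d=R.T@np.array([(u-c["cx"])/c["fx"],(v-c["cy"])/c["fy"],1]);return -R.T@t,d
def plane(c,p,z):
    o,d=ray(c,*p);return o+d*(z-o[2])/d[2]
def proj(c,P):
    R,t=cam(c);q=R@np.array(P)+t;return np.array([c["cx"]+c["fx"]*q[0]/q[2],c["cy"]+c["fy"]*q[1]/q[2]])
def tri(c1,p1,c2,p2):
    o1,d1=ray(c1,*p1);o2,d2=ray(c2,*p2)
    s=np.linalg.lstsq(np.c_[d1,-d2],o2-o1,rcond=None)[0]
    a,b=o1+s[0]*d1,o2+s[1]*d2;return (a+b)/2,np.linalg.norm(a-b)
def mask(c,lo,hi):
    return cv2.inRange(cv2.cvtColor(c["frame"],cv2.COLOR_RGB2HSV),lo,hi)
def blobs(m,amin=20):
    k=cv2.findContours(m,cv2.RETR_EXTERNAL,cv2.CHAIN_APPROX_NONE)[0]
    return sorted([x for x in k if cv2.contourArea(x)>amin],key=cv2.contourArea,reverse=True)
def rect(c,k,z):
    w=np.array([plane(c,p[0]+0.,z)[:2] for p in k],np.float32)*1000
    (x,y),(a,b),ang=cv2.minAreaRect(w)
    if a>b:a,b,ang=b,a,ang+90
    return x,y,a,b,(ang+90)%180-90   # mm; ang = direction of short side (deg)
E
python3 - <<'E'
from h import *
s,t=load("pics/scene0.npz"),load("pics/top0.npz")
print("campos",ray(t,0,0)[0],ray(s,0,0)[0])
for k in blobs(mask(t,(12,90,90),(30,255,255)),150):
    print("brass",cv2.boundingRect(k),np.round(rect(t,k,.014),1))
k=blobs(mask(t,(105,110,40),(125,255,255)),400)
for b in k: print("blue",cv2.boundingRect(b),np.round(rect(t,b,.012),1))
k=[b for b in k if cv2.boundingRect(b)[1]>180][0]
h=cv2.approxPolyDP(cv2.convexHull(k),2.5,True)[:,0]
for p in h: print("hull",p,np.round(plane(t,p,.012)*1000,1))
def white(c,x0,y0,x1,y1):
    m=mask(c,(0,0,130),(180,70,255));z=np.zeros_like(m);z[y0:y1,x0:x1]=m[y0:y1,x0:x1]
    b=blobs(z,30)
    e=[(cv2.fitEllipse(q)) for q in b];print([np.round(x[0]+x[1],1) for x in e]);return e[0][0]
a=white(t,200,225,225,252);b=white(s,320,240,345,260)
P,e=tri(t,a,s,b);print("seat",P*1000,e*1000)
c=t["frame"][170:300,130:400,::-1];cv2.imwrite("pics/crop1.png",cv2.resize(c,(800,385),interpolation=cv2.INTER_CUBIC))
for n,c in(("t",t),("s",s)):
    for b in blobs(mask(c,(22,150,120),(32,255,255)),5):
        print(n,"yellow",cv2.boundingRect(b),cv2.contourArea(b))
E
```

```text
campos [ 3.48585611e-01 -8.95023755e-04  1.00423853e+00] [0.9652675  0.60764593 0.95403241]
brass (526, 109, 34, 116) [ 645.9 -674.    60.8  305.5   85.1]
brass (444, 148, 40, 38) [ 650.6 -473.5   97.5   97.8   40.6]
brass (91, 153, 28, 36) [678.9 426.5  61.3  91.6  87.1]
brass (199, 55, 34, 48) [919.9 147.9  86.3 137.3  88.9]
brass (255, 126, 24, 22) [751.5  20.1  57.5  58.5  -1.8]
brass (298, 246, 28, 23) [440.1 -76.8  39.5  57.  -21. ]
brass (353, 241, 26, 21) [ 448.6 -206.4   39.5   57.4  -16.7]
brass (351, 191, 28, 22) [ 569.8 -214.9   39.6   56.9   17.7]
brass (298, 189, 26, 19) [584.8 -82.6  39.4  57.3   5.3]
brass (190, 72, 26, 32) [895.3 181.5  64.9  89.7  88.4]
blue (152, 213, 101, 63) [484.5 188.   84.  233.1  15.7]
blue (295, 51, 51, 61) [ 903.5 -126.   131.1  172.    89.3]
hull [242 213] [555.1  87.4  12. ]
hull [251 245] [475.4  67.6  12. ]
hull [159 275] [413.7 287.7  12. ]
hull [152 242] [493.4 306.   12. ]
[array([211.4, 238.5,  13.5,  14. ])]
[array([331.9, 248.7,   6.9,   8.6])]
seat [493.03485398 160.05778878  28.88705055] 0.08824338411337687
t yellow (184, 55, 48, 50) 392.5
t yellow (208, 83, 25, 20) 119.0
t yellow (232, 214, 7, 5) 10.5
s yellow (174, 281, 68, 64) 2337.0
s yellow (0, 164, 7, 11) 43.0
s yellow (306, 228, 5, 4) 8.0
```

View pics/crop1.png

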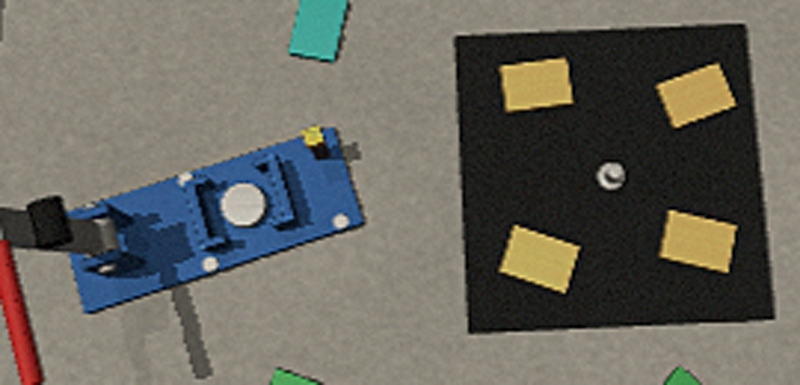

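The crop confirms it: the four brass plates on the mat measure 39.5 x 57 mm, as they should, while the look-alikes are green or turquoise and off the mat.

- **Bracket:** origin about (492.8, 159.6) mm, with its x axis at 15.7°. The plate measures 84 x 233 mm, which fits.
- **Seat:** triangulated at z = 28.9 mm, so the 28 mm version and probably two shims.
- **First shim:** the one at (585, -83), angle 5.3°.

I'll go up over the lever first.

```bash
python3 -m inch '[{"slide":[0,0,0.04],"yaw":0},{"slide":[0,0,0.08],"yaw":0},{"slide":[0,0,0.11],"yaw":0},{"slide":[0.339,-0.657,0.11],"yaw":-1.075},{"slide":[0.339,-0.657,0.11],"yaw":-1.075},{"slide":[0.339,-0.657,0.11],"yaw":-1.075},{"slide":[0.339,-0.657,0.11],"yaw":-1.075},{"slide":[0.339,-0.657,0.11],"yaw":-1.075},{"slide":[0.339,-0.657,0.11],"yaw":-1.075},{"slide":[0.339,-0.657,0.11],"yaw":-1.075},{"slide":[0.339,-0.657,0.11],"yaw":-1.075},{"slide":[0.339,-0.657,0.11],"yaw":-1.075},{"slide":[0.339,-0.657,0.11],"yaw":-1.075},{"slide":[0.339,-0.657,0.11],"yaw":-1.075},{"slide":[0.339,-0.657,0.11],"yaw":-1.075},{"slide":[0.339,-0.657,0.11],"yaw":-1.075},{"slide":[0.339,-0.657,0.11],"yaw":-1.075},{"slide":[0.339,-0.657,0.11],"yaw":-1.075},{"slide":[0.339,-0.657,0.11],"yaw":-1.075},{"slide":[0.339,-0.657,0.11],"yaw":-1.075}]' 0 40
```

```text
clock: 1.77
position: [0.5708, -0.0566, 0.3524]
ee_rot: [0.674, 0.739, 0.0, 0.0]
ft_force: [0.9, 0.9, 0.4]
grip_width: 1.0
grasp_force: 0.0
```

```bash
python3 -m inch '[{"slide":[0.012,-0.023,0],"yaw":0},{"slide":[0.012,-0.023,-0.04],"yaw":0},{"slide":[0.012,-0.023,-0.08],"yaw":0},{"slide":[0.012,-0.023,-0.12],"yaw":0},{"slide":[0.012,-0.023,-0.16],"yaw":0},{"slide":[0.012,-0.023,-0.2],"yaw":0},{"slide":[0.012,-0.023,-0.24],"yaw":0},{"slide":[0.012,-0.023,-0.28],"yaw":0},{"slide":[0.012,-0.023,-0.28],"yaw":0},{"slide":[0.012,-0.023,-0.28],"yaw":0},{"slide":[0.012,-0.023,-0.28],"yaw":0},{"slide":[0.012,-0.023,-0.28],"yaw":0}]'; python3 - <<'E'
from h import *
from workcell import *
c=camera("top")
o=get_obs();print(o["position"],o["ee_rot"],o["ft_force"],o["joint_pos"][6])
for k in blobs(mask(c,(12,90,90),(30,255,255)),150):
    r=rect(c,k,.014)
    if 400<r[0]<610 and -240<r[1]<-50: print(np.round(r,1))
E
```

```text
clock: 2.77
position: [0.5842, -0.078, 0.0753]
ee_rot: [0.674, 0.739, 0.002, 0.002]
ft_force: [-0.1, 0.3, 0.5]
grip_width: 0.998
grasp_force: 0.0
[ 0.5840919  -0.07789607  0.0751396 ] [0.6738542  0.73886115 0.00156886 0.00150175] [0.12135966 0.09639307 0.30693975] 0.35738906460819514
[ 448.  -207.2   39.5   55.1  -15.9]
[ 570.1 -215.6   39.1   55.3   17.8]
```

```bash
python3 -m inch '[{"slide":[0.0005,-0.0045,-0.02],"yaw":0},{"slide":[0.0005,-0.0045,-0.04],"yaw":0},{"slide":[0.0005,-0.0045,-0.061],"yaw":0},{"slide":[0.0005,-0.0045,-0.061],"yaw":0},{"slide":[0.0005,-0.0045,-0.061],"yaw":0}]' 0 40; python3 -m inch '[{"slide":[0,0,0],"yaw":0},{"slide":[0,0,0],"yaw":0},{"slide":[0,0,0],"yaw":0},{"slide":[0,0,0],"yaw":0},{"slide":[0,0,0],"yaw":0},{"slide":[0,0,0],"yaw":0},{"slide":[0,0,0],"yaw":0},{"slide":[0,0,0],"yaw":0}]' 255 40
```

```text
clock: 3.23
position: [0.5832, -0.0822, 0.0123]
ee_rot: [0.674, 0.739, 0.0, 0.0]
ft_force: [0.1, 0.7, 1.4]
grip_width: 0.999
grasp_force: 0.0
clock: 3.9
position: [0.5846, -0.0825, 0.0138]
ee_rot: [0.674, 0.739, 0.001, 0.001]
ft_force: [-2.7, 0.6, 16.2]
grip_width: 0.458
grasp_force: 48.4
```

```bash
python3 -m inch '[{"slide":[0,0,0.02],"yaw":0},{"slide":[0,0,0.05],"yaw":0},{"slide":[0,0,0.09],"yaw":0},{"slide":[-0.02,0.04,0.11],"yaw":0.05},{"slide":[-0.092,0.242,0.11],"yaw":0.181},{"slide":[-0.092,0.242,0.11],"yaw":0.181},{"slide":[-0.092,0.242,0.11],"yaw":0.181},{"slide":[-0.092,0.242,0.11],"yaw":0.181},{"slide":[-0.092,0.242,0.11],"yaw":0.181},{"slide":[-0.092,0.242,0.11],"yaw":0.181},{"slide":[-0.092,0.242,0.11],"yaw":0.181},{"slide":[-0.092,0.242,0.11],"yaw":0.181},{"slide":[-0.092,0.242,0.11],"yaw":0.181}]'; python3 - <<'E'
from h import *
from workcell import *
for n in("scene","top"):
    c=camera(n);np.savez(f"pics/{n}1.npz",**c)
    u,v=proj(c,[.4928,.1596,.08]).astype(int);f=c["frame"][max(v-55,0):v+55,u-70:u+70,::-1]
    cv2.imwrite(f"pics/{n}1.png",cv2.resize(f,None,fx=4,fy=4,interpolation=cv2.INTER_CUBIC))
o=get_obs();print(o["position"],o["ee_rot"],o["ft_force"],o["grip_width"])
a=cv2.imread("pics/scene1.png");b=cv2.imread("pics/top1.png");h=min(a.shape[0],b.shape[0])
cv2.imwrite("pics/both1.png",cv2.resize(np.hstack([a[:h],b[:h]]),(800,320)))
E
```

```text
clock: 4.98
position: [0.4911, 0.1589, 0.1216]
ee_rot: [0.605, 0.796, 0.0, 0.0]
ft_force: [-0.3, -1.3, -2.7]
grip_width: 0.455
grasp_force: 42.2
[0.49126638 0.15843606 0.12143191] [ 6.05169247e-01  7.96096820e-01 -4.08871442e-05  1.83079044e-04] [ 0.347748    0.22086006 -2.66921441] 0.45310617123219343
```

View pics/both1.png

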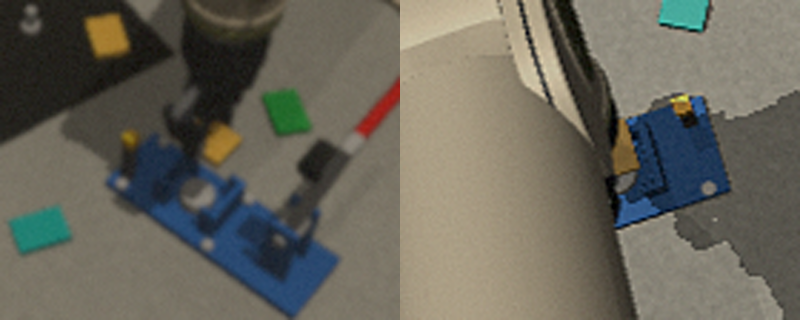

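The shim is held above the pocket (grip width 0.455, seen at (220,140) in the left crop). I'll lower it to just above the rim, then press on slowly.

```bash
python3 -m inch '[{"slide":[0.0013,0.001,-0.02],"yaw":0.003},{"slide":[0.0013,0.001,-0.045],"yaw":0.003},{"slide":[0.0013,0.001,-0.059],"yaw":0.003},{"slide":[0.0013,0.001,-0.059],"yaw":0.003},{"slide":[0.0013,0.001,-0.059],"yaw":0.003},{"slide":[0.0013,0.001,-0.059],"yaw":0.003},{"slide":[0.0013,0.001,-0.059],"yaw":0.003}]'; python3 -m inch '[{"slide":[0,0,-0.004],"yaw":0},{"slide":[0,0,-0.008],"yaw":0},{"slide":[0,0,-0.009],"yaw":0},{"slide":[0,0,-0.009],"yaw":0},{"slide":[0,0,-0.009],"yaw":0}]'
```

```text
clock: 5.67
position: [0.4931, 0.1608, 0.0636]
ee_rot: [0.603, 0.797, 0.001, 0.0]
ft_force: [0.7, 0.0, -2.0]
grip_width: 0.449
grasp_force: 42.1
clock: 6.08
position: [0.4921, 0.1608, 0.0533]
ee_rot: [0.603, 0.798, -0.0, -0.0]
ft_force: [0.3, -0.5, -1.5]
grip_width: 0.458
grasp_force: 42.1
```

```bash
python3 -m inch '[{"slide":[0.0005,-0.0008,-0.004],"yaw":0},{"slide":[0.0005,-0.0008,-0.008],"yaw":0},{"slide":[0.0005,-0.0008,-0.011],"yaw":0},{"slide":[0.0005,-0.0008,-0.012],"yaw":0},{"slide":[0.0005,-0.0008,-0.012],"yaw":0},{"slide":[0.0005,-0.0008,-0.012],"yaw":0}]'; python3 -m inch '[{"slide":[0,0,-0.001],"yaw":0},{"slide":[0,0,-0.002],"yaw":0},{"slide":[0,0,-0.003],"yaw":0},{"slide":[0,0,-0.003],"yaw":0},{"slide":[0,0,-0.003],"yaw":0}]'
```

```text
clock: 6.58
position: [0.4926, 0.16, 0.0413]
ee_rot: [0.603, 0.798, -0.0, -0.0]
ft_force: [-0.3, -0.3, -2.2]
grip_width: 0.455
grasp_force: 42.2
clock: 7.0
position: [0.4926, 0.16, 0.0383]
ee_rot: [0.603, 0.798, 0.0, -0.0]
ft_force: [-0.0, 0.5, -1.7]
grip_width: 0.456
grasp_force: 42.2
```

Not touching yet. I'll go down in small steps until I feel the seat.

```bash
python3 -m inch '[{"slide":[0,0,-0.001],"yaw":0},{"slide":[0,0,-0.001],"yaw":0},{"slide":[0,0,-0.001],"yaw":0},{"slide":[0,0,-0.001],"yaw":0}]'; python3 -m inch '[{"slide":[0,0,-0.001],"yaw":0},{"slide":[0,0,-0.001],"yaw":0},{"slide":[0,0,-0.001],"yaw":0},{"slide":[0,0,-0.001],"yaw":0}]'
```

```text
clock: 7.33
position: [0.4928, 0.16, 0.0378]
ee_rot: [0.603, 0.798, 0.0, -0.0]
ft_force: [-3.1, -0.6, 5.5]
grip_width: 0.455
grasp_force: 43.0
clock: 7.67
position: [0.4928, 0.16, 0.0377]
ee_rot: [0.603, 0.798, 0.0, -0.0]
ft_force: [-8.7, -3.1, 18.8]
grip_width: 0.452
grasp_force: 44.5
```

```bash
python3 -m inch '[{"slide":[0,0,-0.001],"yaw":0},{"slide":[0,0,-0.001],"yaw":0},{"slide":[0,0,-0.001],"yaw":0},{"slide":[0,0,-0.001],"yaw":0}]'
```

```text
clock: 8.0
position: [0.4929, 0.16, 0.0376]
ee_rot: [0.603, 0.798, 0.0, -0.001]
ft_force: [-14.5, -5.1, 33.4]
grip_width: 0.46
grasp_force: 46.0
```

The seat is felt at TCP z = 37.8 mm, exactly what a 28 mm seat gives, so two shims fill the gap. I'll release and rise.

```bash
python3 -m inch '[{"slide":[0,0,0.0025],"yaw":0},{"slide":[0,0,0.0025],"yaw":0}]'; python3 -m inch '[{"slide":[0,0,0],"yaw":0},{"slide":[0,0,0],"yaw":0},{"slide":[0,0,0],"yaw":0},{"slide":[0,0,0],"yaw":0},{"slide":[0,0,0.01],"yaw":0},{"slide":[0,0,0.03],"yaw":0},{"slide":[0,0,0.07],"yaw":0},{"slide":[0,0,0.08],"yaw":0},{"slide":[-0.04,-0.18,0.08],"yaw":-0.3},{"slide":[-0.053,-0.22,0.08],"yaw":-0.64},{"slide":[-0.053,-0.22,0.08],"yaw":-0.64},{"slide":[-0.053,-0.22,0.08],"yaw":-0.64},{"slide":[-0.053,-0.22,0.08],"yaw":-0.64},{"slide":[-0.053,-0.237,0.08],"yaw":-0.64},{"slide":[-0.053,-0.237,0.08],"yaw":-0.64},{"slide":[-0.053,-0.237,0.08],"yaw":-0.64}]' 70; python3 - <<'E'
from h import *
from workcell import *
for n in("scene","top"):
    c=camera(n);np.savez(f"pics/{n}2.npz",**c)
    if n=="top":
        for k in blobs(mask(c,(12,90,90),(30,255,255)),60):
            for z in(.014,.038):
                r=rect(c,k,z)
                if 400<r[0]<610 and -240<r[1]<250: print(z,np.round(r,1))
    u,v=proj(c,[.4928,.1596,.05]).astype(int);f=c["frame"][v-40:v+40,u-50:u+50,::-1]
    cv2.imwrite(f"pics/{n}2.png",cv2.resize(f,(400,320),interpolation=cv2.INTER_CUBIC))
o=get_obs();print(o["position"],o["ee_rot"],o["ft_force"],o["grip_width"])
cv2.imwrite("pics/both2.png",np.hstack([cv2.imread("pics/scene2.png"),cv2.imread("pics/top2.png")]))
E
```

```text
clock: 8.17
position: [0.4931, 0.1602, 0.0384]
ee_rot: [0.603, 0.798, 0.001, 0.0]
ft_force: [0.1, -0.3, -2.3]
grip_width: 0.452
grasp_force: 42.2
clock: 9.5
position: [0.4396, -0.0788, 0.1186]
ee_rot: [0.825, 0.566, 0.001, 0.0]
ft_force: [0.4, 0.6, -0.4]
grip_width: 0.725
grasp_force: 0.0
0.014 [498.4 163.8  39.6  57.6  16.1]
0.038 [494.8 159.8  38.7  56.2  16.1]
[ 0.440036   -0.07634884  0.11828128] [8.23190011e-01 5.67765803e-01 4.46154235e-04 2.69475565e-05] [0.06818185 0.30248337 0.35255287] 0.7269865360228742
```

View pics/both2.png

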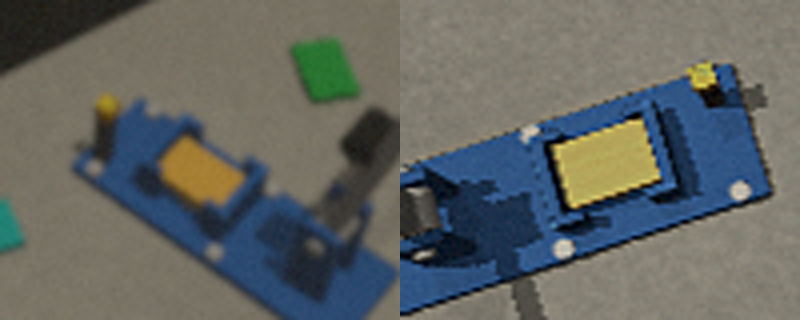

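The first shim lies flat in the pocket, seen at (200,170) in the left crop and (607,163) in the right, measured at (494.8, 159.8) with angle 16.1°. Next is the shim at (440,-77).

```bash
python3 -m inch '[{"slide":[0,0,-0.04],"yaw":0},{"slide":[0,0,-0.075],"yaw":0},{"slide":[0,-0.0003,-0.095],"yaw":0},{"slide":[0,-0.0003,-0.103],"yaw":0},{"slide":[0,-0.0003,-0.104],"yaw":0},{"slide":[0,-0.0003,-0.104],"yaw":0}]' 40; python3 -m inch '[{"slide":[0,0,0],"yaw":0},{"slide":[0,0,0],"yaw":0},{"slide":[0,0,0],"yaw":0},{"slide":[0,0,0],"yaw":0},{"slide":[0,0,0],"yaw":0},{"slide":[0,0,0],"yaw":0},{"slide":[0,0,0],"yaw":0}]' 255 40
```

```text
clock: 10.1
position: [0.4402, -0.0768, 0.0143]
ee_rot: [0.823, 0.568, -0.0, 0.0]
ft_force: [0.2, 0.7, -0.0]
grip_width: 0.839
grasp_force: 0.0
clock: 10.68
position: [0.4406, -0.077, 0.0152]
ee_rot: [0.823, 0.568, 0.001, 0.0]
ft_force: [-3.1, 0.9, 10.8]
grip_width: 0.451
grasp_force: 39.3
```

```bash
python3 -m inch '[{"slide":[0,0,0.02],"yaw":0},{"slide":[0,0,0.05],"yaw":0},{"slide":[0,0,0.09],"yaw":0},{"slide":[0.01,0.03,0.095],"yaw":0.1},{"slide":[0.053,0.237,0.095],"yaw":0.64},{"slide":[0.053,0.237,0.095],"yaw":0.64},{"slide":[0.053,0.237,0.095],"yaw":0.64},{"slide":[0.053,0.237,0.095],"yaw":0.64},{"slide":[0.053,0.237,0.095],"yaw":0.64},{"slide":[0.053,0.237,0.095],"yaw":0.64},{"slide":[0.053,0.237,0.095],"yaw":0.64},{"slide":[0.053,0.237,0.095],"yaw":0.64},{"slide":[0.053,0.237,0.095],"yaw":0.64},{"slide":[0.053,0.237,0.095],"yaw":0.64}]'; python3 -m inch '[{"slide":[0,0,-0.02],"yaw":0},{"slide":[0,0,-0.035],"yaw":0},{"slide":[0,0,-0.044],"yaw":0},{"slide":[0,0,-0.044],"yaw":0},{"slide":[0,0,-0.044],"yaw":0},{"slide":[0,0,-0.044],"yaw":0}]'
```

```text
clock: 11.85
position: [0.4927, 0.1583, 0.1091]
ee_rot: [0.604, 0.797, 0.0, 0.0]
ft_force: [-0.1, -0.1, -1.0]
grip_width: 0.454
grasp_force: 42.1
clock: 12.35
position: [0.4932, 0.1595, 0.0657]
ee_rot: [0.603, 0.797, 0.0, 0.0]
ft_force: [0.1, -0.2, -1.3]
grip_width: 0.45
grasp_force: 42.1
```

```bash
python3 -m inch '[{"slide":[0,0.0004,-0.004],"yaw":0},{"slide":[0,0.0004,-0.008],"yaw":0},{"slide":[0,0.0004,-0.01],"yaw":0},{"slide":[0,0.0004,-0.01],"yaw":0}]'; python3 -m inch '[{"slide":[0,0,-0.002],"yaw":0},{"slide":[0,0,-0.004],"yaw":0},{"slide":[0,0,-0.006],"yaw":0},{"slide":[0,0,-0.006],"yaw":0},{"slide":[0,0,-0.006],"yaw":0}]'; python3 -m inch '[{"slide":[0,0,-0.001],"yaw":0},{"slide":[0,0,-0.001],"yaw":0},{"slide":[0,0,-0.001],"yaw":0}]'
```

```text
clock: 12.68
position: [0.4924, 0.16, 0.0544]
ee_rot: [0.603, 0.798, -0.0, -0.0]
ft_force: [0.3, 0.0, -0.8]
grip_width: 0.451
grasp_force: 42.1
clock: 13.1
position: [0.4928, 0.1601, 0.0492]
ee_rot: [0.603, 0.798, 0.0, -0.0]
ft_force: [-2.8, -0.3, 5.0]
grip_width: 0.447
grasp_force: 42.9
clock: 13.35
position: [0.4928, 0.1601, 0.0491]
ee_rot: [0.603, 0.798, 0.0, -0.0]
ft_force: [-7.4, -3.2, 18.8]
grip_width: 0.45
grasp_force: 44.3
```

It touches at TCP z = 49.2 mm, so the top shim's underside is about 38 mm, as it should be. I'll release, rise, and go over to the handle while looking at the stack.

```bash
python3 -m inch '[{"slide":[0,0,0.0015],"yaw":0},{"slide":[0,0,0.0015],"yaw":0}]'; python3 -m inch '[{"slide":[0,0,0],"yaw":0},{"slide":[0,0,0],"yaw":0},{"slide":[0,0,0],"yaw":0},{"slide":[0,0,0],"yaw":0},{"slide":[0,0,0.01],"yaw":0},{"slide":[0,0,0.03],"yaw":0},{"slide":[0,0,0.07],"yaw":0},{"slide":[0,0,0.11],"yaw":0.1},{"slide":[0,0,0.15],"yaw":0.2},{"slide":[0,0,0.19],"yaw":0.3},{"slide":[0,0,0.23],"yaw":0.4},{"slide":[0,0,0.26],"yaw":0.5},{"slide":[-0.02,-0.01,0.26],"yaw":0.62},{"slide":[-0.05,0.02,0.26],"yaw":0.74},{"slide":[-0.08,0.05,0.26],"yaw":0.86},{"slide":[-0.098,0.08,0.26],"yaw":0.98},{"slide":[-0.098,0.109,0.26],"yaw":1.1},{"slide":[-0.098,0.109,0.26],"yaw":1.22},{"slide":[-0.098,0.109,0.26],"yaw":1.34},{"slide":[-0.098,0.109,0.26],"yaw":1.46}]' 70; python3 -m inch '[{"slide":[0,0,0],"yaw":0.11},{"slide":[0,0,0],"yaw":0.11},{"slide":[0,0,0],"yaw":0.11},{"slide":[0,0,0],"yaw":0.11}]' 100; python3 - <<'E'
from h import *
from workcell import *
for n in("scene","top"):
    c=camera(n);np.savez(f"pics/{n}3.npz",**c)
    if n=="top":
        for k in blobs(mask(c,(12,90,90),(30,255,255)),60):
            r=rect(c,k,.048)
            if 400<r[0]<610 and 0<r[1]<250: print(np.round(r,1))
    u,v=proj(c,[.44,.22,.12]).astype(int);f=c["frame"][v-64:v+64,u-80:u+80,::-1]
    cv2.imwrite(f"pics/{n}3.png",cv2.resize(f,(400,320),interpolation=cv2.INTER_CUBIC))
    m=mask(c,(0,150,70),(6,255,255))
    for b in blobs(m,20):
        x,y,w,h=cv2.boundingRect(b)
        if abs(x-u)<90 and abs(y-v)<90: print(n,x,y,w,h,[np.round(q,1).tolist() for q in cv2.minAreaRect(b)[:2]])
    for dx in(-12,-65,-105):
        X=np.array([464.4,260.7,75])+np.array([-.2706,.9627,0])*26.7+np.array([0,0,147.6])+dx*np.array([.9627,.2706,0])
        print(n,dx,X.round(1),proj(c,X/1000).round(1))
o=get_obs();print(o["position"],o["ee_rot"],o["ft_force"],o["grip_width"],o["joint_pos"])
cv2.imwrite("pics/both3.png",np.hstack([cv2.imread("pics/scene3.png"),cv2.imread("pics/top3.png")]))
E
```

```text
clock: 13.52
position: [0.4929, 0.1602, 0.0496]
ee_rot: [0.603, 0.798, 0.0, 0.0]
ft_force: [-0.9, -0.1, -1.3]
grip_width: 0.455
grasp_force: 42.1
clock: 15.18
position: [0.3944, 0.2692, 0.31]
ee_rot: [-0.086, 0.996, -0.0, 0.0]
ft_force: [-0.2, -0.4, 0.2]
grip_width: 0.727
grasp_force: 0.0
clock: 15.52
position: [0.3947, 0.2689, 0.3097]
ee_rot: [-0.135, 0.991, 0.0, 0.0]
ft_force: [0.6, -0.1, -0.7]
grip_width: 0.607
grasp_force: 0.0
scene 388 207 21 23 [[398.4, 217.4], [4.9, 28.3]]
scene -12 [445.6 283.2 222.6] [387.7 229.8]
scene -65 [394.6 268.8 222.6] [399.  216.9]
scene -105 [356.1 258.  222.6] [407.1 207.7]
[494.5 159.5  39.2  56.7  15.3]
top 132 277 12 24 [[138.0, 287.9], [24.0, 6.8]]
top -12 [445.6 283.2 222.6] [129.3 251.9]
top -65 [394.6 268.8 222.6] [136.1 278.9]
top -105 [356.1 258.  222.6] [141.4 299.8]
[0.39465789 0.26896924 0.30950287] [-1.35873530e-01  9.90726187e-01  7.37259555e-05  4.23715944e-05] [0.83526188 0.03085656 0.09135585] 0.6157513296303565 [-1.00081064 -0.04007462  0.29964093  1.74118931  0.01185055  1.43855276
  1.14042952]
```

View pics/both3.png

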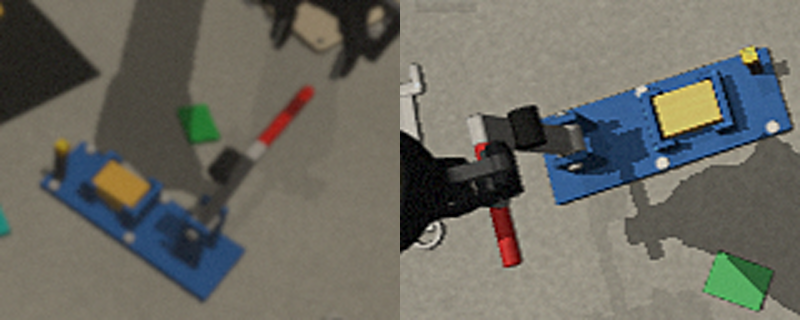

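The second shim lies in the pocket at (494.5, 159.5) with angle 15.3°, seen at (122,185) and (687,107) in the crops. The handle, at (285,115) in the left crop and (505,235) in the right, matches the predicted pose for 1.75 rad within about 1 px, and the gripper is right above it. I'll descend and grip.

```bash
python3 -m inch '[{"slide":[0,0,-0.03],"yaw":0},{"slide":[0,0,-0.06],"yaw":0},{"slide":[0,0,-0.085],"yaw":0},{"slide":[0,0,-0.095],"yaw":0},{"slide":[0,0,-0.095],"yaw":0},{"slide":[0,0,-0.095],"yaw":0}]'; python3 -m inch '[{"slide":[0,0,0],"yaw":0},{"slide":[0,0,0],"yaw":0},{"slide":[0,0,0],"yaw":0},{"slide":[0,0,0],"yaw":0},{"slide":[0,0,0],"yaw":0},{"slide":[0,0,0],"yaw":0},{"slide":[0,0,0],"yaw":0},{"slide":[0,0,0],"yaw":0}]' 255 40; python3 - <<'E'
import numpy as np
y=np.array([-.2706,.9627,0]);z=np.array([0,0,1.])
f=lambda th:150*(-np.cos(th)*y+np.sin(th)*z)
for th in np.arange(1.75,-.01,-.125): print(round(th,3),(f(th)-f(1.75)).round(1))
E
```

```text
clock: 16.12
position: [0.3949, 0.2692, 0.2151]
ee_rot: [-0.137, 0.991, 0.0, 0.0]
ft_force: [-0.1, 0.7, 0.5]
grip_width: 0.608
grasp_force: 0.0
clock: 16.78
position: [0.395, 0.2699, 0.2155]
ee_rot: [-0.137, 0.991, 0.001, 0.001]
ft_force: [-0.6, 1.5, 6.1]
grip_width: 0.148
grasp_force: 39.2
1.75 [0. 0. 0.]
1.625 [  5.  -17.9   2.2]
1.5 [ 10.1 -36.    2. ]
1.375 [ 15.1 -53.8  -0.5]
1.25 [ 20.  -71.3  -5.3]
1.125 [ 24.7 -88.  -12.3]
1.0 [  29.2 -103.8  -21.4]
0.875 [  33.3 -118.3  -32.5]
0.75 [  36.9 -131.4  -45.4]
0.625 [  40.2 -142.8  -59.8]
0.5 [  42.9 -152.5  -75.7]
0.375 [  45.  -160.1  -92.7]
0.25 [  46.6 -165.7 -110.5]
0.125 [  47.5 -169.  -128.9]
0.0 [  47.8 -170.1 -147.6]
```

The handle is gripped. I'll swing it along the arc to about 0.5 rad first.

```bash
python3 -m inch '[{"slide":[0.005,-0.018,0.002],"yaw":0},{"slide":[0.01,-0.036,0.002],"yaw":0},{"slide":[0.015,-0.054,-0.0005],"yaw":0},{"slide":[0.02,-0.071,-0.005],"yaw":0},{"slide":[0.0247,-0.088,-0.012],"yaw":0},{"slide":[0.029,-0.104,-0.021],"yaw":0},{"slide":[0.033,-0.118,-0.0325],"yaw":0},{"slide":[0.037,-0.131,-0.045],"yaw":0},{"slide":[0.04,-0.143,-0.06],"yaw":0},{"slide":[0.043,-0.1525,-0.0757],"yaw":0},{"slide":[0.043,-0.1525,-0.0757],"yaw":0},{"slide":[0.043,-0.1525,-0.0757],"yaw":0}]'
```

```text
clock: 17.78
position: [0.4382, 0.1163, 0.1387]
ee_rot: [-0.137, 0.991, -0.0, 0.0]
ft_force: [1.8, -0.1, 2.4]
grip_width: 0.142
grasp_force: 40.5
```

Remaining shift to 0.125 rad: (4.6, -16.5, -53.2) mm, then to level: (4.9, -17.6, -71.9) mm.

```bash
python3 -m inch '[{"slide":[0.0021,-0.0076,-0.017],"yaw":0},{"slide":[0.0037,-0.0132,-0.0348],"yaw":0},{"slide":[0.0046,-0.0165,-0.0532],"yaw":0},{"slide":[0.0049,-0.0175,-0.065],"yaw":0},{"slide":[0.0049,-0.0175,-0.065],"yaw":0},{"slide":[0.0049,-0.0175,-0.065],"yaw":0}]'; python3 -m inch '[{"slide":[0,0,-0.003],"yaw":0},{"slide":[0,0,-0.006],"yaw":0},{"slide":[0,0,-0.007],"yaw":0},{"slide":[0,0,-0.007],"yaw":0},{"slide":[0,0,-0.007],"yaw":0},{"slide":[0,0,-0.007],"yaw":0}]'
```

```text
clock: 18.28
position: [0.4428, 0.0997, 0.074]
ee_rot: [-0.137, 0.991, 0.0, 0.0]
ft_force: [-0.6, 2.2, 5.3]
grip_width: 0.151
grasp_force: 42.0
clock: 18.78
position: [0.4429, 0.0996, 0.0672]
ee_rot: [-0.137, 0.991, 0.0, 0.0]
ft_force: [-0.1, 3.0, 3.8]
grip_width: 0.148
grasp_force: 42.4
```

```bash
python3 -m inch '[{"slide":[0,0,-0.001],"yaw":0},{"slide":[0,0,-0.001],"yaw":0},{"slide":[0,0,-0.001],"yaw":0},{"slide":[0,0,-0.001],"yaw":0}]'; python3 -m inch '[{"slide":[0,0,-0.001],"yaw":0},{"slide":[0,0,-0.001],"yaw":0},{"slide":[0,0,-0.001],"yaw":0},{"slide":[0,0,-0.001],"yaw":0}]'
```

```text
clock: 19.12
position: [0.4429, 0.0996, 0.0667]
ee_rot: [-0.137, 0.991, 0.001, 0.0]
ft_force: [-4.7, 3.3, 16.9]
grip_width: 0.146
grasp_force: 43.5
clock: 19.45
position: [0.443, 0.0995, 0.0661]
ee_rot: [-0.137, 0.991, 0.001, 0.0]
ft_force: [-8.1, 1.6, 24.1]
grip_width: 0.146
grasp_force: 44.6
```

It stops on the stack at level height. I'll ease off to about 10–14 N and check the picture.

```bash
python3 -m inch '[{"slide":[0,0,0.0011],"yaw":0},{"slide":[0,0,0.0011],"yaw":0},{"slide":[0,0,0.0011],"yaw":0},{"slide":[0,0,0.0011],"yaw":0},{"slide":[0,0,0.0011],"yaw":0},{"slide":[0,0,0.0011],"yaw":0}]'; python3 - <<'E'
from h import *
from workcell import *
for n in("scene","top"):
    c=camera(n)
    u,v=proj(c,[.48,.15,.06]).astype(int);f=c["frame"][v-48:v+48,u-60:u+60,::-1]
    cv2.imwrite(f"pics/{n}4.png",cv2.resize(f,(400,320),interpolation=cv2.INTER_CUBIC))
o=get_obs();print(o["position"],o["ft_force"],o["grasp_force"])
cv2.imwrite("pics/both4.png",np.hstack([cv2.imread("pics/scene4.png"),cv2.imread("pics/top4.png")]))
E
```

```text
clock: 19.95
position: [0.4429, 0.0995, 0.0664]
ee_rot: [-0.137, 0.991, 0.0, 0.0]
ft_force: [-2.7, 4.0, 10.5]
grip_width: 0.149
grasp_force: 43.2
[0.44294705 0.09955076 0.06642839] [-0.66705777  4.007535    9.24444822] 43.17403256893158
```

View pics/both4.png

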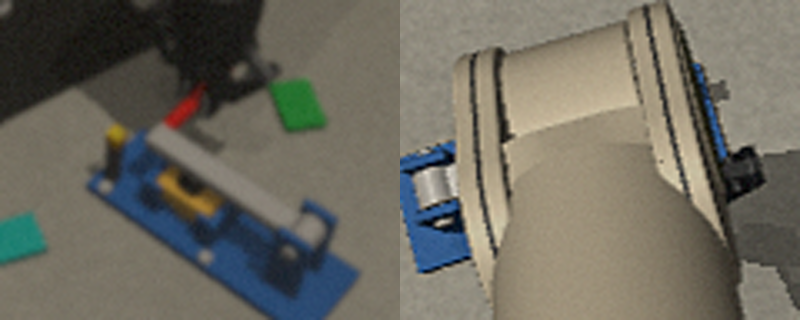

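The lever lies level on the stack, its end near (165,140) in the left crop, about the height of the yellow mark at (115,135). I'll press a touch more and check that it is steady.

```bash
python3 -m inch '[{"slide":[0,0,-0.0002],"yaw":0},{"slide":[0,0,-0.0002],"yaw":0},{"slide":[0,0,-0.0002],"yaw":0},{"slide":[0,0,-0.0002],"yaw":0},{"slide":[0,0,-0.0002],"yaw":0},{"slide":[0,0,-0.0002],"yaw":0},{"slide":[0,0,-0.0002],"yaw":0},{"slide":[0,0,-0.0002],"yaw":0},{"slide":[0,0,-0.0002],"yaw":0},{"slide":[0,0,-0.0002],"yaw":0},{"slide":[0,0,-0.0002],"yaw":0},{"slide":[0,0,-0.0002],"yaw":0}]'
```

```text
clock: 21.05
position: [0.4429, 0.0995, 0.0663]
ee_rot: [-0.137, 0.991, 0.0, 0.0]
ft_force: [-3.3, 3.6, 12.5]
grip_width: 0.147
grasp_force: 43.5
```

```bash
python3 -c "
from workcell import *
print(hand_in())"
```

```text
the job is handed in; nothing more can be done
None
```

I packed the clamp with two brass shims, the number the felt 28 mm seat called for, and handed the job in at about 21 s with the lever at mark height, the gripper still holding the handle and pressing down with about 12 N; no verdict was returned.

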